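Close the board tester and restart it at the control box

TASK

A circuit board lies ready in the test fixture, but its lid still stands open and the tester has stopped. With the closed fingertips push the lid fully shut, then, at the control box, press and release the blue reset button to clear the fault, and after it press and release the green button to start the test. Press no button while the lid is open, keep off the red stop button and the black selector, leave the board lying in its nest and the other things where they are, and lift or carry nothing.

Things in the scene. Friction and masses are not known exactly. Their poses are not given: they have to be found in the camera images.
- test_fixture: Grey box-shaped circuit board tester, fixed to the bench, 190 (x) x 170 (y) mm; the aluminium probe plate on top is at 56 mm, with a hinged lid above it. Origin: centre of its underside, on the bench. Its x axis runs level from the front to the hinge side; z is up. Yellow interlock sensor blocks at its -y side: the lower one reaches 71 mm, the other is on the lid.
- fixture_lid (a joint): Lid angle, rad: 0 = fully shut, level; grows as the front edge rises (at most 1.6); starts between 0.6 and 1.0. Under 0.02 counts as fully shut, resting on a solid stop. The hinge has friction: the lid stays at any angle it is left at, and 1 to 3 N at the pad, square to the lid, moves it down.
- lid_hinge (a point): Point on the hinge line, midway along it: 85 mm from the fixture's origin along its +x, 77 mm above the bench. The hinge line runs along the fixture's y. The lid is an aluminium frame with a clear window, 108 mm wide, 10 mm thick (plus a 20 mm yellow sensor block at its -y side), with a black push pad on its front edge.
- push_pad (a point): Middle of the outer face (upper when shut) of the lid's black ribbed push pad. It is 161 mm from the hinge line along the lid; the face lies 11 mm outside the lid's middle plane, which holds the hinge line. Pad: 30 mm from front to hinge side x 62 mm along the edge. z axis: outward normal of the face (up when shut); x axis: to the hinge. Shut, the face is 88 mm above the bench.
- board_in_nest: Green populated circuit board, 64 x 63 x 12 mm, loose in the shallow black nest in the middle of the fixture's probe plate, below the lid. Origin: centre of its underside, normally 56 mm above the bench over the fixture's origin. To be left lying there.
- control_box: Light grey control box fixed to the bench, 200 mm long, 130 mm deep, 92 mm at its highest edge. Origin: centre of its underside. Its y axis runs along the row of controls: large red stop (+65 mm), green start (+15), blue reset (-25), black selector (-65). Its sloping top faces up and to the box's -x, leaning 0.38 rad (22 degrees).
- reset_face (a point): Middle of the face of the blue reset button (round, 18 mm across, about 13 mm proud of the sloping top). Its axes are those of the control box: the press direction is (0.371, 0, -0.928) in them.
- start_face (a point): Middle of the face of the pale green (lit) start button, the same size and press direction as the reset button, 40 mm along the box's +y from it.
- stop_face (a point): Middle of the face of the red stop button, 32 mm across, its face about 10 mm higher than the green one's. Not to be pressed.
- control_box_reset (a joint): How far the blue reset button is pressed in, m: 0 = out, 0.004 = fully in. A spring brings it back; 2 N a mm, so 8 N at the bottom. Its contact closes at 0.002.
- control_box_start (a joint): How far the green start button is pressed in, m; same travel, spring and contact point as the reset button.
- control_box_stop (a joint): How far the red stop button is pressed in, m (0 to 0.004). Must stay out (below 0.0015).
- control_box_selector (a joint): Angle of the black selector, rad; stands at 0 and must stay there within 0.35. It is a 22 mm long bar, standing about 20 mm off the sloping top, 40 mm along the box's -y from the blue button, and turns very easily.
- bit_case: Flat case of screwdriver bits, black with a clear top, 110 x 69 x 23 mm, lying on the bench on the robot's side of the control box. Bystander; origin at the centre of its underside.
- side_cutters: Red-handled side cutters, 123 x 41 x 10 mm, lying at the left. Bystander; origin at the centre of their underside.
- tape_roll: Roll of beige tape, 94 mm across, 25 mm high, lying flat beyond the control box. Bystander; origin at the centre of its underside.
- blue_bin: Small blue parts bin, 105 x 74 x 45 mm, beyond the control box and fixture. Bystander; origin at the centre of its underside.

How it is judged:
By the outcome, as a careful person would: the job done as asked, in the order asked, and still so for the second after the job is handed in, with the robot touching nothing.
It also fails if it takes over 51 s, if anything falls off the work surface, if the arm or the gripper's body presses on something with over 40 N, if the wrist force passes 120 N, or if a joint passes its speed limit or range.

ROBOT

A 6-joint arm with a two-finger parallel gripper is mounted at the origin on a cart in front of the work surface, level with it; the furniture and walls round the work are solid. World frame = base frame: x ahead of the robot, y to its left, z up, the work surface at z = 0. Lengths are in m, angles in rad, forces in N, time in s.
With the tool pointing down it reaches from about 0.35 to 1 m from the base axis. Payload 7.1 kg.
Tool frame: the origin (TCP) lies on the centre line of the jaws, within the pads' length; the fingertips stand ctrl.tip_extent ahead of it and the grasp point (between the pads) lies 5 mm behind it (ctrl.tip_extent is the distance from the TCP to the fingertips, in m); z points along the fingers, y is the line along which they close (so a half turn about z gives the same grasp; the last joint's range is limited). The gripper opens to 85 mm and grips with 20 to 120 N. Pads are 22 mm wide; open, the fingers measure 114 mm over their backs; the gripper's body (76 mm by 85 mm) begins 54 mm behind the grasp point. The pads swing forward as they close: fully open they stand 13 mm farther back than shut.
Start: joints at [-1.173, 0.423, 1.63, -0, 1.089, -0.019], TCP at [0.253, -0.571, 0.245] pointing down, gripper open.
Joint ranges: [-3, 3], [-0.9, 2.11], [0.09, 2.58], [-1.31, 4.45], [0.11, 2.69], [-2.54, 2.54]. Speed limits (rad/s): [2.39, 2.39, 3.01, 3.14, 3.14, 3.14].

INTERFACE

Orientations are given as a unit quaternion [x, y, z, w].
In Python, from station import ctrl, camrig gives the robot as it stands (ctrl), with the cameras (camrig).
- The arm moves only by the shell command python3 steer.py 'ROWS' [FORCE]. ROWS is a JSON list of rows, 1 to 5 of them, each an object with the fields xyz (a list: dx, dy, dz in normalised numbers (1 is 0.4 m)), rotvec (a list: a rotation vector rx, ry, rz in parts of the range, where 1.0 means 2 pi rad), aperture (the finger opening in m); a field left out counts as zero (the opening has to be given); each row is the pose to reach, as a shift and turn from the pose commanded when the command began, along the tool's axes at that moment; what a row does not reach only later rows make up. A row lasts 1/12 s, in which the tool goes at most 0.0417 m and 0.125 rad, less where a joint would pass 70% of its speed; a pose out of reach is approached as far as the arm can. The fingers move at their own pace and stop on an object; FORCE is the grip in N (left out, the last holds). Time passes only in rows, so rows that do not move let the fingers close. It prints the time, the measured TCP pose, the force, the opening and the grip force at its end. Input that does not fit is refused with a message, and nothing moves.
- ctrl.sense(): the state, without advancing time (a new reading comes with each control period).
- camrig.grab_frame(name): name is "scene" or "top"; returns a dict with "color" (384x512x3 uint8, blue, green, red), "mtx" (3x3 intrinsics, pixels), "rvec" (rotation vector, rad) and "tvec" (3), from world to camera coordinates, as OpenCV has them. Camera axes: x right, y down, z forward; pixel columns grow to the right and rows downward; lengths in m; the calibration is good to about 2 mm. A picture is of the moment at which its call begins. There is no depth.
- ctrl.job_done(): hands the job in; it is judged then, once.
The state is a dict: "t": time; "joint_positions": joint angles; "joint_vel": joint speeds; "tau": joint torques, N m; "ee_pos": TCP position; "tcp_rot": TCP orientation; "ft_force": force on the tool from outside, world axes, zero at the start; "moment": the same for the moment, N m; "width": finger opening in m; "gripper_force": force on a finger pad.
Only numpy, scipy, OpenCV 4.12 (cv2) and the standard library are available. Lean on these libraries where they do the work, as an engineer would, in place of code of your own. Each camera call takes 0.05 s, during which the arm holds its last target. There are 200 camera calls.

## Working session

There is one attempt and no reset: what is moved stays moved. The work goes in short steps, Python scripts to look and compute and a shell command to move; the robot and the scene stay as the last step left them, time stands still between calls to the robot, and variables do not carry over. Pictures are saved under pics/ and viewed, at most 10 in all, crops included, and the job is handed in when it is done.

```bash
ls; mkdir -p pics
python3 - <<'E'
from station import ctrl, camrig
import cv2
for n in ("scene","top"):
    f=camrig.grab_frame(n); cv2.imwrite(f"pics/{n}0.png",f["color"])
    print(n,f["mtx"].tolist(),f["rvec"],f["tvec"])
print(ctrl.tip_extent,ctrl.sense())
E
```

```text
pics
station.py
steer.py
scene [[398.63848972868897, 0.0, 260.66839450976425], [0.0, 398.63848972868897, 192.01524547097472], [0.0, 0.0, 1.0]] [ 0.79802587 -2.27478561  1.38645136] [0.56067908 0.1717769  0.83057741]
top [[417.7791219421133, 0.0, 261.6452600301738], [0.0, 417.7791219421133, 190.61566775723657], [0.0, 0.0, 1.0]] [ 2.15833508 -2.17771246  0.06910551] [0.23480236 0.52701931 1.04795576]
0.014 {'t': 0.1, 'joint_positions': array([-1.17301733e+00,  4.23765633e-01,  1.63059854e+00, -1.64238082e-05,
        1.08860880e+00, -1.90182667e-02]), 'joint_vel': array([-0.00053308, -0.00079278, -0.00369272,  0.00105898, -0.00210101,
        0.00193846]), 'tau': array([ 1.55894040e-04, -5.58426940e+01, -2.82445818e+01, -8.46908438e-05,
        3.02452092e-03, -4.92596087e-05]), 'ee_pos': array([ 0.25284873, -0.57105718,  0.24462856]), 'tcp_rot': array([ 9.78362460e-01,  2.06897127e-01, -1.37066176e-04, -6.76453394e-04]), 'ft_force': array([-0.27952233, -0.00119505, -0.05557983]), 'moment': array([ 0.01793852,  0.05549524, -0.0309062 ]), 'gripper_force': 0.0, 'width': 0.0853068715285422}
```

View pics/scene0.png

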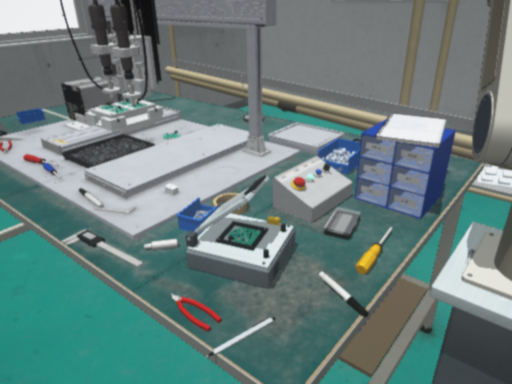

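View pics/top0.png

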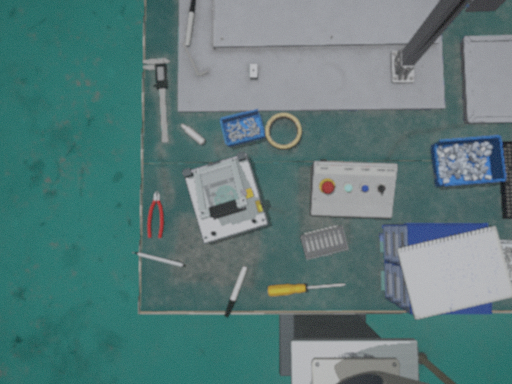

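Scene: the fixture (top ~(226,200)) has its lid open, hinge away from the robot, black pad at ~(225,210). The control box is at ~(353,190), with red 328, green 348, blue 365 and selector 381 in a row at v≈188. I'll enlarge crops to measure these.

```bash
cat > h.py <<'E'
import numpy as np, cv2
from station import ctrl, camrig
def cam(n):
    f=camrig.grab_frame(n); R=cv2.Rodrigues(np.array(f["rvec"]))[0]
    return f,f["mtx"],R,np.array(f["tvec"]).ravel()
def onz(c,uv,z):
    f,K,R,t=c; C=-R.T@t; d=R.T@np.linalg.inv(K)@np.array([*uv,1.]); return C+d*(z-C[2])/d[2]
def proj(c,p):
    f,K,R,t=c; q=K@(R@np.array(p)+t); return q[:2]/q[2]
def tri(cs,uvs):
    A=[];b=[]
    for c,uv in zip(cs,uvs):
        f,K,R,t=c; C=-R.T@t; d=R.T@np.linalg.inv(K)@np.array([*uv,1.]); d/=np.linalg.norm(d)
        P=np.eye(3)-np.outer(d,d); A.append(P); b.append(P@C)
    return np.linalg.lstsq(np.vstack(A),np.hstack(b),rcond=None)[0]
E
python3 - <<'E'
from h import *
t=cam("top"); s=cam("scene")
a=t[0]["color"][145:250,180:310]; b=t[0]["color"][150:225,300:405]
cv2.imwrite("pics/a.png",cv2.resize(a,None,fx=6,fy=5.7 if 0 else 6*0+5,interpolation=cv2.INTER_CUBIC)[:600,:800])
im=np.zeros((600,800,3),np.uint8)
def put(c,x0,y0,w,h,f,ox,oy):
    q=cv2.resize(c[0]["color"][y0:y0+h,x0:x0+w],None,fx=f,fy=f,interpolation=cv2.INTER_CUBIC)
    im[oy:oy+q.shape[0],ox:ox+q.shape[1]]=q
put(t,180,150,80,100,5,0,0); put(t,305,155,100,70,4,400,0); put(s,265,150,100,75,4,400,300)
cv2.imwrite("pics/crop1.png",im)
im=np.zeros((600,800,3),np.uint8); put(s,175,170,130,115,5,0,0); cv2.imwrite("pics/crop2.png",im)
for c in (t,s): print(proj(c,[.253,-.571,.245]),proj(c,[0,0,0]),-c[2].T@c[3])
E
```

```text
[671.63656607 318.2936899 ] [355.25181064 400.71772998] [0.4382438  0.20799349 1.09351445]
[489.74302291  89.70787747] [529.76825082 274.46016064] [0.01332658 0.86317468 0.53710245]
```

View pics/crop1.png

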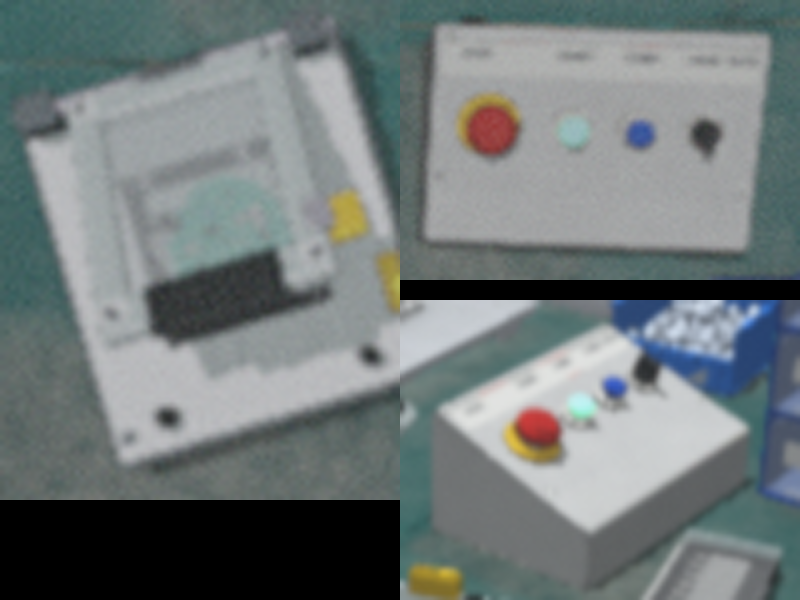

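View pics/crop2.png

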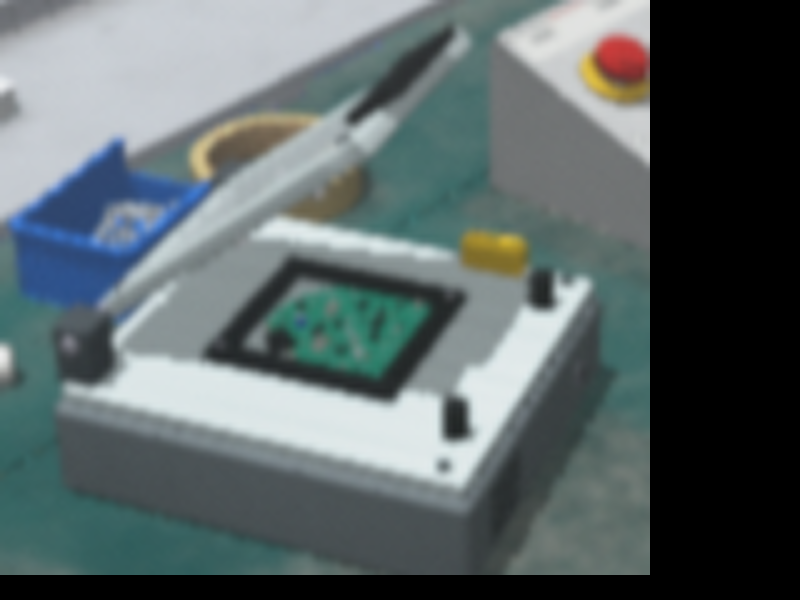

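Red/green/blue appear in both views. Fixture posts, hinge blocks and lid edge are visible too. Next I fit the poses.

Run:
```python
from h import *
from scipy.optimize import least_squares
t=cam("top"); s=cam("scene")
def mp(x,y,ox,oy,f,x0,y0): return ((x-ox+.5)/f-.5+x0,(y-oy+.5)/f-.5+y0)
T1=lambda x,y:mp(x,y,0,0,5,180,150); T2=lambda x,y:mp(x,y,400,0,4,305,155)
S1=lambda x,y:mp(x,y,400,300,4,265,150); S2=lambda x,y:mp(x,y,0,0,5,175,170)
P={}
for n,a,b in (("red",T2(490,131),S1(540,424)),("green",T2(574,132),S1(581,405)),("blue",T2(641,134),S1(615,386)),
  ("corner FL",T1(122,465),S2(462,490)),("postL",T1(168,417),S2(456,402)),("postR",T1(372,354),S2(542,272))):
    p=tri((t,s),(a,b)); P[n]=p; print(n,p.round(4),(proj(t,p)-a).round(1),(proj(s,p)-b).round(1))
d=P["red"]-P["blue"]; print("box yaw from controls",np.arctan2(-d[0],d[1]),np.linalg.norm(d))
for q in ((437,25),(770,35)): print(onz(t,T2(*q),.092))
for q in ((426,240),(747,250)): print(onz(t,T2(*q),.04))
# fixture fit: x,y,yaw,lid
def W(v,p): c,s_=np.cos(v[2]),np.sin(v[2]); return np.array([v[0]+c*p[0]-s_*p[1],v[1]+s_*p[0]+c*p[1],p[2]])
def L(v,r,y,h): # along lid from hinge, y, outward normal
    a=v[3]; return W(v,(.085-r*np.cos(a)+h*-np.sin(a)*-1,y,.077+r*np.sin(a)+h*np.cos(a)))
obs=[(t,T1(122,465),lambda v:W(v,(-.095,.085,.056))),(s,S2(462,490),lambda v:W(v,(-.095,.085,.056))),
 (s,S2(592,285),lambda v:W(v,(-.095,-.085,.056))),
 (s,S2(468,573),lambda v:W(v,(-.095,.085,0))),
 (t,T1(150,290),lambda v:L(v,.146,.031,.011)),(t,T1(278,252),lambda v:L(v,.146,-.031,.011)),
 (s,S2(455,27),lambda v:L(v,.176,.031,.011)),(s,S2(105,300),lambda v:L(v,0,.054,0))]
f=lambda v:np.hstack([proj(c,g(v))-np.array(u) for c,u,g in obs])
r=least_squares(f,[.5,.3,.25,.8],loss="soft_l1"); v=r.x; print(v,f(v).reshape(-1,2).round(1))
for a in (v[3],0):
    w=v.copy(); w[3]=a; print("pad",L(w,.161,0,.011))
```

```text
red [0.5306 0.0716 0.0892] [-0.2 -0.3] [0.3 0. ]
green [0.5306 0.0207 0.0843] [-0.4 -0.6] [0.6 0. ]
blue [ 0.5289 -0.0195  0.0847] [-0.3 -0.5] [0.5 0. ]
corner FL [0.3999 0.3743 0.0539] [-0.3 -0.5] [0.7 0.1]
postL [0.4233 0.3489 0.071 ] [-0.3 -0.3] [0.5 0. ]
postR [0.4534 0.2491 0.072 ] [-0.3 -0.5] [0.6 0. ]
box yaw from controls -0.019454888601969755 0.09118333990105405
[0.59420843 0.10198344 0.092     ]
[ 0.58587189 -0.09744827  0.092     ]
[0.466039   0.10590464 0.04      ]
[ 0.4580694  -0.09423902  0.04      ]
[0.51358267 0.31895572 0.27658648 0.6405076 ] [[-0.7 -0.1]
 [ 0.9 -0.5]
 [ 3.1 -2.3]
 [-0.2  5.4]
 [ 0.2 -0.3]
 [ 1.6 -0.6]
 [-9.1 14.3]
 [-0.1  1.3]]
pad [0.47749352 0.30871137 0.18203372]
pad [0.44047118 0.29820213 0.088     ]
```

```bash
cat > fit.py <<'E'
from h import *
from scipy.optimize import least_squares
t=cam("top"); s=cam("scene")
def mp(x,y,ox,oy,f,x0,y0): return ((x-ox+.5)/f-.5+x0,(y-oy+.5)/f-.5+y0)
T1=lambda x,y:mp(x,y,0,0,5,180,150); S2=lambda x,y:mp(x,y,0,0,5,175,170)
def W(v,p): c,s_=np.cos(v[2]),np.sin(v[2]); return np.array([v[0]+c*p[0]-s_*p[1],v[1]+s_*p[0]+c*p[1],p[2]])
def L(v,r,y,h):
    a=v[3]; return W(v,(.085-r*np.cos(a)+h*np.sin(a),y,.077+r*np.sin(a)+h*np.cos(a)))
obs=[(t,T1(122,465),lambda v:W(v,(-.095,.085,.056))),(s,S2(462,490),lambda v:W(v,(-.095,.085,.056))),
 (s,S2(592,285),lambda v:W(v,(-.095,-.085,.056))),
 (t,T1(150,290),lambda v:L(v,.146,.031,.011)),(t,T1(278,252),lambda v:L(v,.146,-.031,.011)),
 (s,S2(455,27),lambda v:L(v,.176,-.031,.011)),(s,S2(348,120),lambda v:L(v,.146,.031,.011))]
f=lambda v:np.hstack([proj(c,g(v))-np.array(u) for c,u,g in obs])
r=least_squares(f,[.5,.3,.25,.8],loss="soft_l1"); v=r.x; print(v,f(v).reshape(-1,2).round(1).tolist())
for a in (v[3],0):
    w=v.copy(); w[3]=a; print("pad",L(w,.161,0,.011))
im=np.zeros((600,800,3),np.uint8)
for c,x0,y0,ox in ((t,180,150,0),(s,185,160,400)):
    g=cv2.resize(c[0]["color"][y0:y0+100,x0:x0+80 if ox==0 else x0+100],None,fx=5 if ox==0 else 4,fy=5 if ox==0 else 4,interpolation=cv2.INTER_CUBIC)
    k=5 if ox==0 else 4
    D=lambda ps,col: cv2.polylines(g,[np.array([((proj(c,p)-[x0,y0]+.5)*k-.5) for p in ps]).round().astype(int)],True,col,1)
    D([L(v,r,y,.011) for r,y in ((.146,.031),(.146,-.031),(.176,-.031),(.176,.031))],(0,0,255))
    D([L(v,r,y,.005) for r,y in ((0,.054),(0,-.054),(.17,-.054),(.17,.054))],(255,0,0))
    D([W(v,(a*.095,b*.085,.056)) for a,b in ((1,1),(1,-1),(-1,-1),(-1,1))],(0,255,0))
    im[:g.shape[0],ox:ox+g.shape[1]]=g
cv2.imwrite("pics/fit.png",im)
E
python3 fit.py
```

```text
[0.51396427 0.32157903 0.29322693 0.66254504] [[-1.0, 0.1], [0.9, -0.2], [2.0, -2.3], [-1.1, -1.3], [0.1, -2.0], [0.9, 0.5], [-0.3, 0.9]]
pad [0.48029476 0.31141317 0.18470792]
pad [0.44120825 0.29961176 0.088     ]
```

View pics/fit.png

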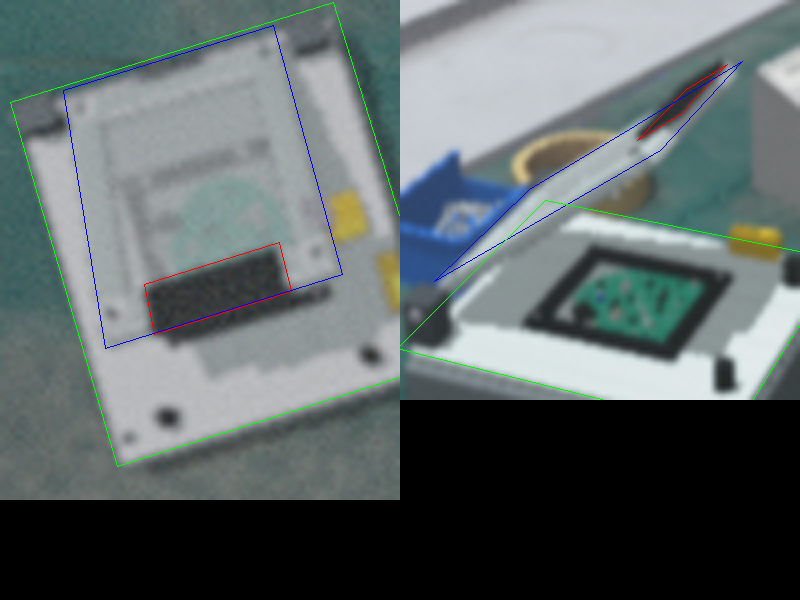

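The fit overlay agrees: lid ≈0.66 rad, pad at (0.480, 0.311, 0.185), 88 mm when shut. I lift and close the fingers, and check the cabinet height.

The manual's scale: shifts go in shares of 0.4 m and turns go in shares of 2 pi rad. Converting my numbers, -0.18 m / 0.4 = -0.45, -0.16 m / 0.4 = -0.4.

```bash
python3 steer.py '[{"xyz":[0, 0, -0.1], "aperture":0}, {"xyz":[0, 0, -0.2], "aperture":0}, {"xyz":[0, 0, -0.3], "aperture":0}, {"xyz":[0, 0, -0.4], "aperture":0}, {"xyz":[0, 0, -0.45], "aperture":0}]' 30
python3 - <<'E'
from h import *
t=cam("top"); s=cam("scene")
# notebook corners: top left-back corner (398,250), right-back (497,229), front-left(415,318)
for z in (.1,.15,.2,.25): print(z,[(onz(t,q,z)[:2].round(3).tolist(),proj(s,onz(t,q,z)).round(0).tolist()) for q in ((398,250),(497,229),(415,318))])
E
```

```text
t: 0.82
ee_pos: [0.2535, -0.5725, 0.4313]
tcp_rot: [0.978, 0.207, 0.001, 0.004]
ft_force: [0.5, -0.3, 1.2]
width: 0.0256
gripper_force: 0.0
0.1 [([0.38, -0.09], [381.0, 171.0]), ([0.427, -0.322], [398.0, 144.0]), ([0.224, -0.123], [446.0, 182.0])]
0.15 [([0.383, -0.075], [380.0, 155.0]), ([0.428, -0.295], [397.0, 130.0]), ([0.235, -0.107], [443.0, 165.0])]
0.2 [([0.386, -0.06], [379.0, 138.0]), ([0.428, -0.268], [396.0, 116.0]), ([0.246, -0.09], [441.0, 147.0])]
0.25 [([0.389, -0.045], [378.0, 120.0]), ([0.429, -0.242], [394.0, 101.0]), ([0.256, -0.073], [438.0, 127.0])]
```

Converted, -0.1625 m / 0.4 = -0.4063, -0.13 m / 0.4 = -0.325.

```bash
M='x'
python3 steer.py '[{"xyz":[0.065, -0.0813, 0], "aperture":0}, {"xyz":[0.13, -0.1625, 0], "aperture":0}, {"xyz":[0.195, -0.2438, 0], "aperture":0}, {"xyz":[0.26, -0.325, 0], "aperture":0}, {"xyz":[0.325, -0.4063, 0], "aperture":0}]' | head -2
python3 steer.py '[{"xyz":[0.065, -0.0813, 0], "aperture":0}, {"xyz":[0.13, -0.1625, 0], "aperture":0}, {"xyz":[0.195, -0.2438, 0], "aperture":0}, {"xyz":[0.26, -0.325, 0], "aperture":0}, {"xyz":[0.325, -0.4063, 0], "aperture":0}]' | head -2
python3 steer.py '[{"xyz":[0.065, -0.0813, 0], "aperture":0}, {"xyz":[0.13, -0.1625, 0], "aperture":0}, {"xyz":[0.195, -0.2438, 0], "aperture":0}, {"xyz":[0.26, -0.325, 0], "aperture":0}, {"xyz":[0.325, -0.4063, 0], "aperture":0}]' | head -2
python3 steer.py '[{"xyz":[0.065, -0.0813, 0], "aperture":0}, {"xyz":[0.13, -0.1625, 0], "aperture":0}, {"xyz":[0.195, -0.2438, 0], "aperture":0}, {"xyz":[0.26, -0.325, 0], "aperture":0}, {"xyz":[0.325, -0.4063, 0], "aperture":0}]'
```

```text
t: 1.33
ee_pos: [0.3057, -0.368, 0.4238]
t: 1.75
ee_pos: [0.3586, -0.1669, 0.4243]
t: 2.17
ee_pos: [0.4117, 0.0343, 0.4244]
t: 2.58
ee_pos: [0.4649, 0.2355, 0.424]
tcp_rot: [0.978, 0.207, -0.001, 0.0]
ft_force: [0.2, 0.1, 0.1]
width: 0.0
gripper_force: 0.0
```

Converted, 0.14 m / 0.4 = 0.35, 0.025 m / 0.4 = 0.0625.

```bash
python3 steer.py '[{"xyz":[0.0625, -0.075, 0.025], "aperture":0}, {"xyz":[0.125, -0.155, 0.05], "aperture":0}, {"xyz":[0.125, -0.155, 0.15], "aperture":0}, {"xyz":[0.125, -0.155, 0.25], "aperture":0}, {"xyz":[0.125, -0.155, 0.35], "aperture":0}]' | head -2
python3 steer.py '[{"xyz":[0, 0, 0.075], "aperture":0}, {"xyz":[0, 0, 0.125], "aperture":0}, {"xyz":[0, 0, 0.15], "aperture":0}, {"xyz":[0, 0, 0.15], "aperture":0}]'
python3 - <<'E'
from h import *
im=np.zeros((600,800,3),np.uint8)
for n,x0,y0,ox in (("top",180,150,0),("scene",175,140,400)):
    g=cv2.resize(cam(n)[0]["color"][y0:y0+125,x0:x0+100],None,fx=4,fy=4,interpolation=cv2.INTER_CUBIC); im[:500,ox:ox+400]=g
cv2.imwrite("pics/pre.png",im)
E
```

```text
t: 3.0
ee_pos: [0.4852, 0.3109, 0.2825]
t: 3.33
ee_pos: [0.4842, 0.3092, 0.2221]
tcp_rot: [0.978, 0.207, -0.003, 0.001]
ft_force: [0.4, 0.2, 0.3]
width: -0.0002
gripper_force: 0.0
```

View pics/pre.png

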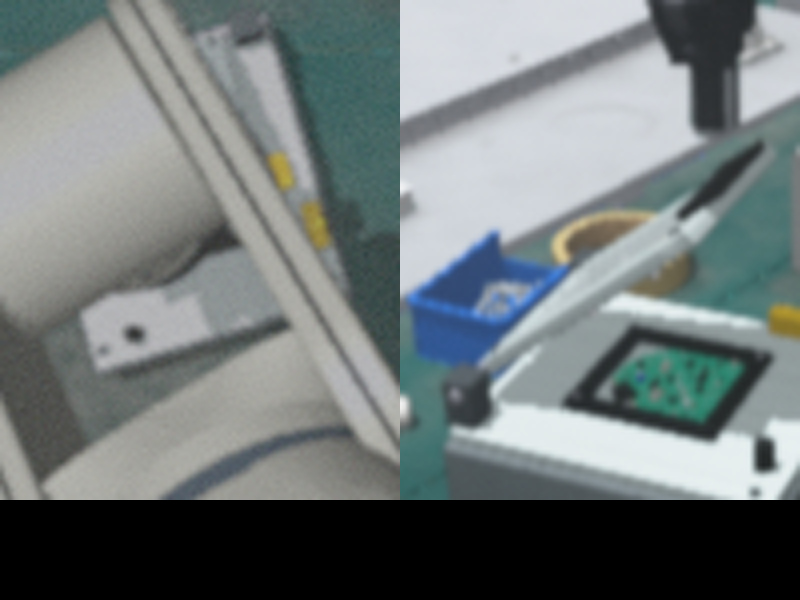

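Scene view: the closed tips (bottom at ~(715,130) in the right crop) hang just above the pad (centre ~(720,180)). I push along the arc.

Converted, 0.058 m / 0.4 = 0.145, 0.012 m / 0.4 = 0.03.

```bash
python3 steer.py '[{"xyz":[-0.005, 0, 0.03], "aperture":0}, {"xyz":[-0.0175, -0.0025, 0.06], "aperture":0}, {"xyz":[-0.0325, -0.005, 0.09], "aperture":0}, {"xyz":[-0.0475, -0.0075, 0.12], "aperture":0}, {"xyz":[-0.06, -0.0075, 0.145], "aperture":0}]'
python3 steer.py '[{"xyz":[-0.01, 0, 0.025], "aperture":0}, {"xyz":[-0.02, -0.0025, 0.05], "aperture":0}, {"xyz":[-0.0275, -0.0025, 0.075], "aperture":0}, {"xyz":[-0.035, -0.005, 0.1], "aperture":0}]'
```

```text
t: 3.85
ee_pos: [0.4637, 0.3041, 0.1688]
tcp_rot: [0.978, 0.207, 0.002, -0.001]
ft_force: [-0.7, 1.3, 1.7]
width: -0.0001
gripper_force: 0.7
t: 4.18
ee_pos: [0.4495, 0.2996, 0.1269]
tcp_rot: [0.978, 0.207, 0.001, -0.0]
ft_force: [0.8, -0.4, 1.2]
width: -0.0003
gripper_force: 0.6
```

Converted, 0.022 m / 0.4 = 0.055, 0.019 m / 0.4 = 0.0475.

```bash
python3 steer.py '[{"xyz":[-0.005, 0, 0.0175], "aperture":0}, {"xyz":[-0.01, 0, 0.035], "aperture":0}, {"xyz":[-0.0125, 0, 0.0475], "aperture":0}, {"xyz":[-0.0125, 0, 0.055], "aperture":0}]'
python3 steer.py '[{"xyz":[0, 0, 0.0025], "aperture":0}, {"xyz":[0, 0, 0.005], "aperture":0}, {"xyz":[0, 0, 0.005], "aperture":0}]'
```

```text
t: 4.52
ee_pos: [0.4442, 0.2972, 0.1045]
tcp_rot: [0.978, 0.207, -0.001, 0.0]
ft_force: [-0.3, -1.0, 1.3]
width: -0.0001
gripper_force: 0.6
t: 4.77
ee_pos: [0.4447, 0.2975, 0.1033]
tcp_rot: [0.978, 0.207, -0.0, 0.0]
ft_force: [-0.0, -0.5, -0.9]
width: 0.0001
gripper_force: 0.0
```

Converted, 0.002 m / 0.4 = 0.005, 0.001 m / 0.4 = 0.0025.

```bash
python3 steer.py '[{"xyz":[0, 0, 0.0025], "aperture":0}, {"xyz":[0, 0, 0.005], "aperture":0}, {"xyz":[0, 0, 0.005], "aperture":0}]'
python3 steer.py '[{"xyz":[0, 0, 0.0038], "aperture":0}, {"xyz":[0, 0, 0.0075], "aperture":0}, {"xyz":[0, 0, 0.0075], "aperture":0}]'
```

```text
t: 5.02
ee_pos: [0.4449, 0.2976, 0.102]
tcp_rot: [0.978, 0.207, 0.0, -0.0]
ft_force: [-1.3, -0.5, 6.3]
width: 0.0
gripper_force: 3.1
t: 5.27
ee_pos: [0.4449, 0.2977, 0.1016]
tcp_rot: [0.978, 0.207, 0.0, -0.0]
ft_force: [-9.7, -6.5, 36.2]
width: -0.0
gripper_force: 18.5
```

Solid stop at exactly the expected height, so the lid is shut. I lift off and confirm with a fit of the picture, then work out the approach.

Converted, -0.14 m / 0.4 = -0.35, -0.11 m / 0.4 = -0.275.

```bash
python3 steer.py '[{"xyz":[0, 0, -0.075], "aperture":0}, {"xyz":[0, 0, -0.175], "aperture":0}, {"xyz":[0, 0, -0.275], "aperture":0}, {"xyz":[0, 0, -0.35], "aperture":0}, {"xyz":[0, 0, -0.35], "aperture":0}]' | head -2
cat > go.py <<'E'
from h import *
import sys
from scipy.spatial.transform import Rotation as Ro
yaw=-.04; z=np.array([.371*np.cos(yaw),.371*np.sin(yaw),-.928]); z/=np.linalg.norm(z)
y=np.array([-np.sin(-yaw)*-1,-np.cos(yaw),0]); y=np.array([np.sin(yaw),-np.cos(yaw),0]); x=np.cross(y,z)
R=np.column_stack([x,y,z])
F={"blue":np.array([.529,-.020,.0845]),"green":np.array([.5306,.020,.0845])}
def goal(n,off): return F[n]-(ctrl.tip_extent+off)*z
def rel(n,off):
    s=ctrl.sense(); A=Ro.from_quat(s["tcp_rot"])
    return A.inv().apply(goal(n,off)-s["ee_pos"]).round(4),(A.inv()*Ro.from_matrix(R)).as_rotvec().round(3)
if __name__=="__main__": print(goal(sys.argv[1],float(sys.argv[2])).round(4),*rel(sys.argv[1],float(sys.argv[2])),ctrl.sense()["joint_positions"].round(2))
E
python3 go.py blue .06
python3 - <<'E'
from h import *
im=cv2.resize(cam("scene")[0]["color"][130:280,170:370],None,fx=4,fy=4,interpolation=cv2.INTER_CUBIC); cv2.imwrite("pics/shut.png",im)
E
```

```text
t: 5.68
ee_pos: [0.4478, 0.2995, 0.2451]
[ 0.5016 -0.0189  0.1532] [-0.0809  0.3131  0.0904] [-0.091  0.363  0.45 ] [ 0.57  0.29  1.83 -0.    1.01  1.72]
```

View pics/shut.png

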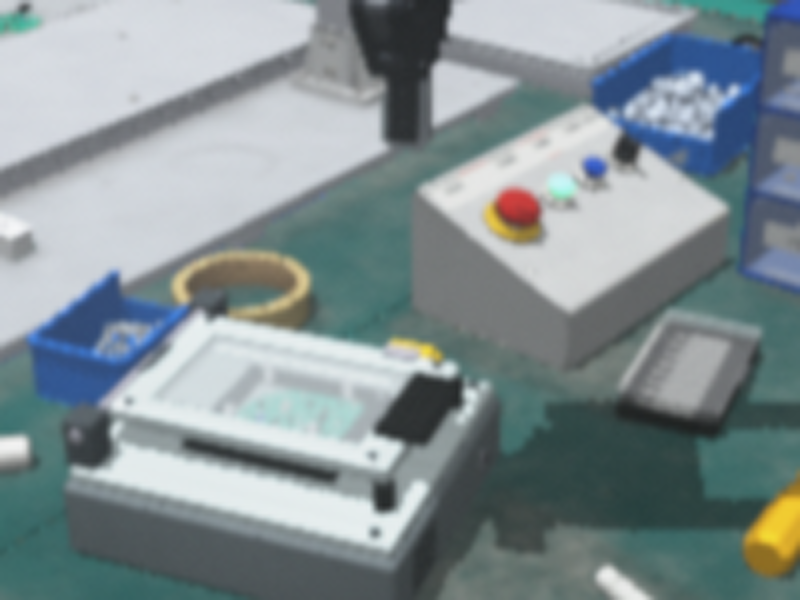

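Lid lies flat, with the board visible under its window; controls and bystanders are untouched. Now to the control box.

Converted, 0.19 m / 0.4 = 0.475, -0.05 m / 0.4 = -0.125, 0.45 rad / 6.2832 = 0.0716.

```bash
python3 steer.py '[{"xyz":[-0.025, 0.1, 0], "rotvec":[-0.0029, 0.0116, 0.0143], "aperture":0}, {"xyz":[-0.05, 0.2, 0], "rotvec":[-0.0057, 0.0231, 0.0286], "aperture":0}, {"xyz":[-0.075, 0.3, 0], "rotvec":[-0.0088, 0.0347, 0.043], "aperture":0}, {"xyz":[-0.1, 0.4, 0], "rotvec":[-0.0116, 0.0462, 0.0573], "aperture":0}, {"xyz":[-0.125, 0.475, 0], "rotvec":[-0.0145, 0.0578, 0.0716], "aperture":0}]' | head -2
python3 steer.py '[{"aperture":0}, {"aperture":0}]'
python3 go.py blue .05
```

```text
t: 6.15
ee_pos: [0.4752, 0.1012, 0.2375]
t: 6.32
ee_pos: [0.4743, 0.102, 0.237]
tcp_rot: [0.983, -0.02, 0.183, 0.007]
ft_force: [0.2, 0.3, 0.6]
width: -0.0003
gripper_force: 0.0
[ 0.5053 -0.019   0.1439] [-0.0003  0.119   0.1006] [0.007 0.012 0.001] [ 0.25  0.11  2.15 -0.22  0.54  2.03]
```

Converted, 0.119 m / 0.4 = 0.2975, 0.1 m / 0.4 = 0.25, 0.012 rad / 6.2832 = 0.0019.

```bash
python3 steer.py '[{"xyz":[0, 0.1, 0.0125], "rotvec":[0.0005, 0.001, 0], "aperture":0}, {"xyz":[0, 0.2, 0.025], "rotvec":[0.0011, 0.0019, 0.0002], "aperture":0}, {"xyz":[0, 0.2975, 0.075], "rotvec":[0.0011, 0.0019, 0.0002], "aperture":0}, {"xyz":[0, 0.2975, 0.1625], "rotvec":[0.0011, 0.0019, 0.0002], "aperture":0}, {"xyz":[0, 0.2975, 0.25], "rotvec":[0.0011, 0.0019, 0.0002], "aperture":0}]' | head -2
python3 steer.py '[{"aperture":0}, {"aperture":0}]'
python3 go.py blue 0.0
python3 - <<'E'
from h import *
im=cv2.resize(cam("scene")[0]["color"][120:220,250:383],None,fx=6,fy=6,interpolation=cv2.INTER_CUBIC); cv2.imwrite("pics/blue.png",im)
E
```

```text
t: 6.73
ee_pos: [0.5092, -0.0194, 0.1457]
t: 6.9
ee_pos: [0.5064, -0.0168, 0.1432]
tcp_rot: [0.982, -0.018, 0.187, 0.003]
ft_force: [-0.7, 0.1, 0.7]
width: -0.0001
gripper_force: 0.0
[ 0.5238 -0.0198  0.0975] [-0.0006  0.0023  0.0489] [-0.002  0.004  0.003] [-0.06  0.32  2.19  0.04  0.26  1.51]
```

View pics/blue.png

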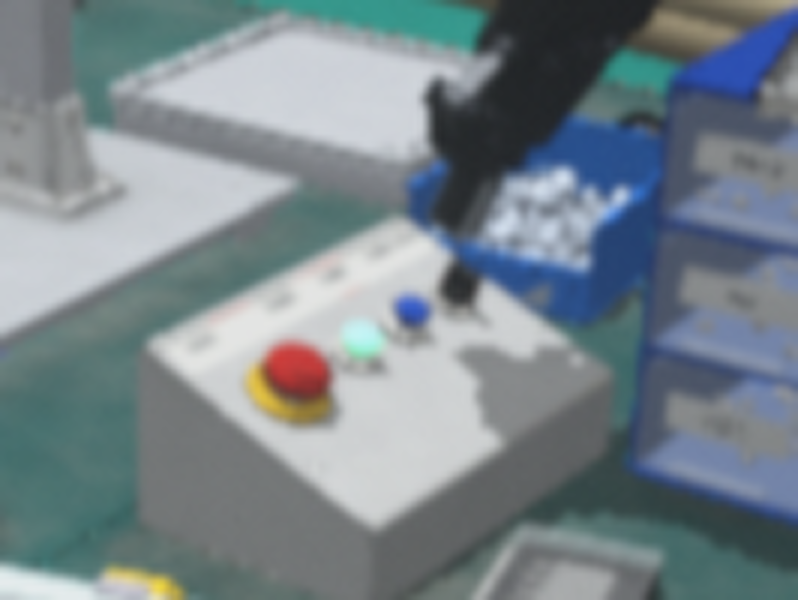

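Converted, 0.03 m / 0.4 = 0.075, 0.02 m / 0.4 = 0.05, 0.004 rad / 6.2832 = 0.0006.

```bash
python3 steer.py '[{"xyz":[0, 0.005, 0.025], "rotvec":[0, 0.0006, 0], "aperture":0}, {"xyz":[0, 0.005, 0.05], "rotvec":[0, 0.0006, 0], "aperture":0}, {"xyz":[0, 0.005, 0.075], "rotvec":[0, 0.0006, 0], "aperture":0}, {"xyz":[0, 0.005, 0.075], "rotvec":[0, 0.0006, 0], "aperture":0}]'
python3 go.py blue 0.0
python3 - <<'E'
from h import *
from scipy.spatial.transform import Rotation as Ro
print(proj(cam("scene"),[.5116,-.017,.130]))
E
```

```text
t: 7.28
ee_pos: [0.5191, -0.0192, 0.1182]
tcp_rot: [0.981, -0.018, 0.193, 0.003]
ft_force: [-0.1, 0.3, -0.4]
width: 0.0002
gripper_force: 0.0
[ 0.5238 -0.0198  0.0975] [-0.0034  0.0004  0.021 ] [-0.002 -0.008  0.003] [-0.07  0.39  2.18  0.06  0.18  1.48]
[324.86794175 157.60987642]
```

Joint 5 nears its lower limit at full tilt, so I reduce the tilt to 0.28 rad.

```bash
sed -i 's/^def goal.*/zt=z; z=np.array([np.sin(.28)*np.cos(yaw),np.sin(.28)*np.sin(yaw),-np.cos(.28)]); x=np.cross(y,z); R=np.column_stack([x,y,z])\ndef goal(n,off): return F[n]-ctrl.tip_extent*z-off*zt/' go.py
python3 go.py blue 0.01
```

```text
[ 0.5214 -0.0197  0.1072] [-0.0017  0.0003  0.0114] [-0.001 -0.107  0.003] [-0.07  0.39  2.18  0.06  0.19  1.48]
```

Converted, 0.0114 m / 0.4 = 0.0285, 0.008 m / 0.4 = 0.02, -0.107 rad / 6.2832 = -0.017.

```bash
python3 steer.py '[{"xyz":[-0.0025, 0, 0.01], "rotvec":[0, -0.008, 0], "aperture":0}, {"xyz":[-0.005, 0, 0.02], "rotvec":[0, -0.017, 0], "aperture":0}, {"xyz":[-0.005, 0, 0.0285], "rotvec":[0, -0.017, 0], "aperture":0}, {"xyz":[-0.005, 0, 0.0285], "rotvec":[0, -0.017, 0], "aperture":0}]'
python3 go.py blue 0.0; python3 go.py blue -0.004
```

```text
t: 7.67
ee_pos: [0.5218, -0.0198, 0.1072]
tcp_rot: [0.99, -0.019, 0.141, 0.002]
ft_force: [0.2, -0.3, 0.5]
width: 0.0
gripper_force: 0.0
[ 0.5251 -0.0198  0.098 ] [ 0.0006 -0.0001  0.0098] [-0.001 -0.003  0.002] [-0.07  0.42  2.12  0.03  0.32  1.52]
[ 0.5266 -0.0199  0.0942] [ 0.001  -0.0001  0.0138] [-0.001 -0.003  0.002] [-0.07  0.42  2.12  0.03  0.32  1.52]
```

Converted, 0.008 m / 0.4 = 0.02, 0.006 m / 0.4 = 0.015.

```bash
python3 steer.py '[{"xyz":[0, 0, 0.0075], "aperture":0}, {"xyz":[0.0013, 0, 0.015], "aperture":0}, {"xyz":[0.0015, 0, 0.02], "aperture":0}, {"xyz":[0.0015, 0, 0.02], "aperture":0}]' | sed -n '2p;4p'
python3 steer.py '[{"xyz":[0, 0, 0.0025], "aperture":0}, {"xyz":[0, 0, 0.005], "aperture":0}, {"xyz":[0, 0, 0.005], "aperture":0}]'| sed -n '2p;4p'
python3 steer.py '[{"xyz":[0, 0, 0.0025], "aperture":0}, {"xyz":[0, 0, 0.005], "aperture":0}, {"xyz":[0, 0, 0.005], "aperture":0}]'| sed -n '2p;4p'
```

```text
ee_pos: [0.5233, -0.0199, 0.099]
ft_force: [-2.0, 0.6, 5.7]
ee_pos: [0.5236, -0.02, 0.0982]
ft_force: [-9.5, 1.4, 20.9]
ee_pos: [0.5238, -0.02, 0.0978]
ft_force: [-21.2, 2.2, 44.9]
```

Firm bottom reached. I release in steps, checking for the 2 N/mm spring signature.

Converted, -0.004 m / 0.4 = -0.01, -0.002 m / 0.4 = -0.005.

```bash
python3 steer.py '[{"xyz":[0, 0, -0.005], "aperture":0}, {"xyz":[0, 0, -0.01], "aperture":0}, {"xyz":[0, 0, -0.01], "aperture":0}]' | sed -n '2p;4p'
python3 steer.py '[{"xyz":[0, 0, -0.0025], "aperture":0}, {"xyz":[0, 0, -0.0025], "aperture":0}]'| sed -n '2p;4p'
python3 steer.py '[{"xyz":[0, 0, -0.0025], "aperture":0}, {"xyz":[0, 0, -0.0025], "aperture":0}]'| sed -n '2p;4p'
python3 steer.py '[{"xyz":[0, 0, -0.0025], "aperture":0}, {"xyz":[0, 0, -0.0025], "aperture":0}]'| sed -n '2p;4p'
python3 steer.py '[{"xyz":[0, 0, -0.025], "aperture":0}, {"xyz":[0, 0, -0.05], "aperture":0}, {"xyz":[0, 0, -0.075], "aperture":0}, {"xyz":[0, 0, -0.075], "aperture":0}]'| sed -n '2p;4p'
python3 go.py green .03
python3 - <<'E'
from h import *
im=cv2.resize(cam("scene")[0]["color"][120:220,250:383],None,fx=6,fy=6,interpolation=cv2.INTER_CUBIC); cv2.imwrite("pics/blue2.png",im)
E
```

```text
ee_pos: [0.523, -0.0199, 0.0997]
ft_force: [-2.7, 0.4, 4.9]
ee_pos: [0.5229, -0.0199, 0.1001]
ft_force: [-2.5, 1.0, 4.1]
ee_pos: [0.5226, -0.02, 0.1009]
ft_force: [-2.5, 1.1, 2.9]
ee_pos: [0.5229, -0.0201, 0.102]
ft_force: [-0.3, 0.4, 1.6]
ee_pos: [0.5154, -0.0198, 0.1333]
ft_force: [-0.5, -0.0, -0.4]
[0.5156 0.0206 0.1258] [-0.0034 -0.0404  0.0069] [-0.001 -0.004  0.002] [-0.07  0.36  2.12  0.02  0.38  1.52]
```

View pics/blue2.png

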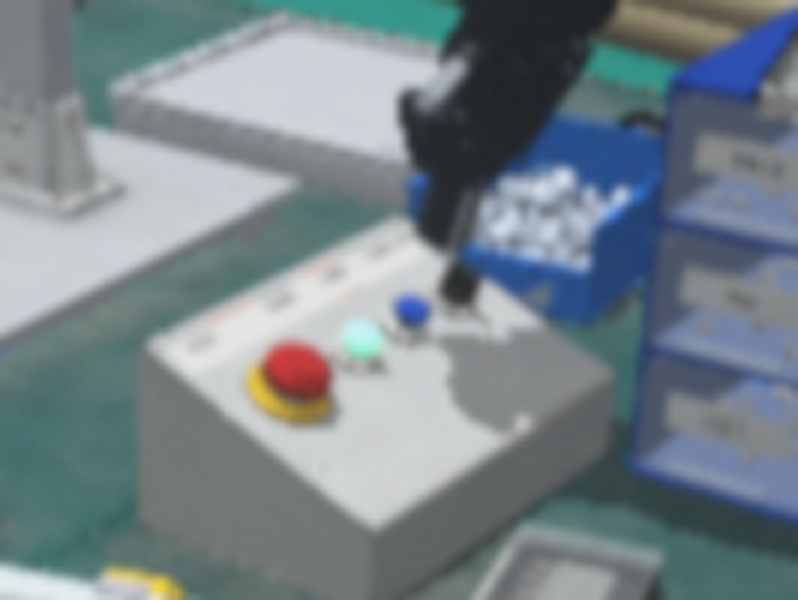

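Blue is back out, nothing else changed, and the spring signature was right (about 2 N/mm). Next, green.

Converted, -0.0404 m / 0.4 = -0.101, -0.0034 m / 0.4 = -0.0085, -0.004 rad / 6.2832 = -0.0006.

```bash
python3 steer.py '[{"xyz":[-0.0025, -0.05, 0], "aperture":0}, {"xyz":[-0.0075, -0.1, 0], "rotvec":[0, -0.0006, 0], "aperture":0}, {"xyz":[-0.0085, -0.101, 0.0175], "rotvec":[0, -0.0006, 0], "aperture":0}, {"xyz":[-0.0085, -0.101, 0.0175], "rotvec":[0, -0.0006, 0], "aperture":0}, {"xyz":[-0.0085, -0.101, 0.0175], "rotvec":[0, -0.0006, 0], "aperture":0}]' | sed -n '2p;4p'
python3 go.py green .004
python3 steer.py '[{"xyz":[0.0013, 0, 0.02], "aperture":0}, {"xyz":[0.0025, 0, 0.04], "aperture":0}, {"xyz":[0.005, 0, 0.055], "aperture":0}, {"xyz":[0.005, 0, 0.055], "aperture":0}]' | sed -n '2p;4p'
python3 go.py green .0
```

```text
ee_pos: [0.5146, 0.0206, 0.1229]
ft_force: [0.1, -0.5, -0.6]
[0.5253 0.0202 0.1017] [ 0.0045 -0.      0.0233] [-0.001  0.005  0.002] [ 0.03  0.38  2.12 -0.05  0.36  1.68]
ee_pos: [0.5229, 0.0199, 0.1014]
ft_force: [0.8, -1.0, 2.2]
[0.5267 0.0202 0.098 ] [ 0.0028 -0.0004  0.0043] [-0.001  0.005  0.001] [ 0.02  0.44  2.11 -0.05  0.32  1.68]
```

Converted, 0.002 m / 0.4 = 0.005, 0.001 m / 0.4 = 0.0025.

```bash
python3 steer.py '[{"xyz":[0.0013, 0, 0.0025], "aperture":0}, {"xyz":[0.0025, 0, 0.005], "aperture":0}, {"xyz":[0.0025, 0, 0.005], "aperture":0}]' | sed -n '2p;4p'
python3 steer.py '[{"xyz":[0, 0, 0.0025], "aperture":0}, {"xyz":[0, 0, 0.005], "aperture":0}, {"xyz":[0, 0, 0.005], "aperture":0}]'| sed -n '2p;4p'
```

```text
ee_pos: [0.5236, 0.0202, 0.1007]
ft_force: [-2.2, -1.2, 1.4]
ee_pos: [0.5244, 0.0203, 0.0991]
ft_force: [-4.0, -2.9, 4.8]
```

Converted, 0.002 m / 0.4 = 0.005, 0.001 m / 0.4 = 0.0025.

```bash
python3 steer.py '[{"xyz":[0, 0, 0.0025], "aperture":0}, {"xyz":[0, 0, 0.005], "aperture":0}, {"xyz":[0, 0, 0.005], "aperture":0}]'| sed -n '2p;4p'
python3 steer.py '[{"xyz":[0, 0, 0.0025], "aperture":0}, {"xyz":[0, 0, 0.0025], "aperture":0}]'| sed -n '2p;4p'
```

```text
ee_pos: [0.5248, 0.0202, 0.098]
ft_force: [-11.4, -3.2, 18.8]
ee_pos: [0.5248, 0.0202, 0.0978]
ft_force: [-17.0, -3.0, 32.1]
```

Bottomed. I release and back away.

Converted, -0.06 m / 0.4 = -0.15, -0.03 m / 0.4 = -0.075.

```bash
python3 steer.py '[{"xyz":[0, 0, -0.0075], "aperture":0}, {"xyz":[0, 0, -0.015], "aperture":0}, {"xyz":[0, 0, -0.0375], "aperture":0}, {"xyz":[0, 0, -0.075], "aperture":0}, {"xyz":[0, 0, -0.15], "aperture":0}]' | sed -n '2p;4p'
python3 steer.py '[{"xyz":[0, 0, -0.1], "aperture":0}, {"xyz":[0, 0, -0.2], "aperture":0}, {"xyz":[0, 0, -0.2], "aperture":0}, {"xyz":[0, 0, -0.2], "aperture":0}]'| sed -n '1,4p'
python3 - <<'E'
from h import *
im=cv2.resize(cam("scene")[0]["color"][120:280,170:383],None,fx=3.7,fy=3.7,interpolation=cv2.INTER_CUBIC); cv2.imwrite("pics/end.png",im)
E
```

```text
ee_pos: [0.5087, 0.021, 0.153]
ft_force: [0.5, -0.2, 0.0]
t: 12.05
ee_pos: [0.4891, 0.022, 0.2343]
tcp_rot: [0.99, -0.019, 0.141, 0.002]
ft_force: [-0.3, 0.1, -0.1]
```

View pics/end.png

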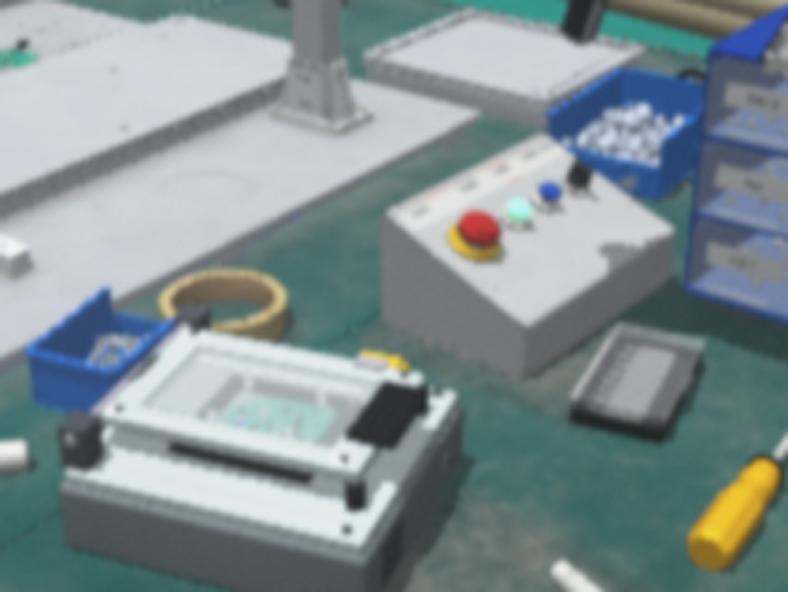

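The lid is shut, the buttons are back out, the other objects are in place and the arm is clear, so I hand in.

```bash
python3 -c "
from station import ctrl, camrig
print(ctrl.job_done())"
```

```text
the job is handed in; nothing more can be done
None
```

I pushed the lid shut onto its stop, pressed and released the blue reset button and then the green start button, and handed the job in at about 12 s; the judge returned no verdict.

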